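# Open the shaker cabinet for service

## Robot

A 6-joint arm with a two-finger parallel gripper is mounted at the origin on a cart in front of the work surface, level with it; the furniture and walls round the work are solid. World frame = base frame: x ahead of the robot, y to its left, z up, the work surface at z = 0. Lengths are in m, angles in degrees, forces in N, time in s.
With the tool pointing down it reaches from about 0.4 to 0.825 m from the base axis. Payload 7 kg.
Tool frame: the origin (TCP) lies midway between the tips of the shut fingers; the grasp point (between the pads) lies 19 mm behind it; z points along the fingers, y is the line along which they close (so a half turn about z gives the same grasp; the last joint's range is limited). The gripper opens to 88 mm and grips with 3 to 60 N. Pads are 19 mm wide; open, the fingers measure 130 mm over their backs; the gripper's body (78 mm by 193 mm) begins 47 mm behind the grasp point.
Start: joints at [-52.706, 20.546, 0.682, 0, -70.136, -16.507], TCP at [0.24, -0.631, 0.227] pointing down, gripper open.
Joint ranges: [-176.03, 176.03], [-82.01, 121.73], [-58.28, 71.71], [-173.87, 95.51], [-174.79, -0.11], [-173.66, 173.66]. Speed limits (degrees/s): [136.94, 136.94, 172.46, 180, 180, 180].

## Interface

Orientations are given as [roll, pitch, yaw] about the fixed x, y, z axes, in that order (R = Rz(yaw) Ry(pitch) Rx(roll)).
In Python, from plant import r gives the robot as it stands.
- The arm moves only by the tool carry_out, never from a script. Its argument "deltas" is a list of rows, each a list of 3 entries, a list of its own where there are three numbers: the opening, from 0 (shut) to 1 (fully open), then the shift along the tool's x, y, z in mm, then the turn, a rotation vector about the tool's x, y, z in rad. In form: [[gripper, [tx, ty, tz], [rx, ry, rz]], ...]. A call has 1 to 12 rows; each row is the pose to reach, as a shift and turn from the pose commanded when the call began, along the tool's axes at that moment; what a row does not reach only later rows make up. A row lasts 1/10 s, in which the tool goes at most 50 mm and 8.59 degrees, less where a joint would pass 70% of its speed; a pose out of reach is approached as far as the arm can. A call with a gripper value outside its range is refused whole. The fingers move at their own pace and stop on an object; "squeeze" is the grip in N (left out, the last holds). Time passes only in rows, so rows that repeat a pose let the fingers close. It gives the time, the measured TCP pose, the force, the opening and the grip force at its end, in the units of the state.
- r.get_state(): the state, without advancing time (a new reading comes with each control period).
- r.capture(name): name is "scene" or "side" or "wrist"; returns (picture, depth): 480x640x3 uint8, red, green, blue; 480x640 float32, m along the optical axis (not along the pixel's ray), 0 where there is no reading.
- r.get_calibration(name): a dict with "fov_y" (degrees; the focal length in pixels is half the picture's height over the tangent of half this angle, whatever the lens; pixels are square), "cx", "cy" (the principal point, pixels), "distortion" ([k1, k2, p1, p2, k3] as OpenCV has them; the pictures are not rectified), "view" (4x4, takes a point from world to camera coordinates). Camera axes: x right, y down, z forward; pixel columns grow to the right and rows downward; lengths in m; the calibration is good to about 2 mm. A picture is of the moment at which its call begins: read the wrist's pose just before it. get_calibration takes no time and is no camera call; for the wrist camera it gives the pose at the moment of the call.
- r.close_job(): hands the job in; it is judged then, once.
The state is a dict: "time_s": time; "joints": joint angles; "qd": joint speeds; "joint_torque": joint torques, N m; "tcp_pos": TCP position; "eef_rot": TCP orientation; "contact_force": force on the tool from outside, world axes, zero at the start; "moment": the same for the moment, N m; "gripper_width": finger opening in m; "gripper_force": force on a finger pad.
Only numpy, scipy, OpenCV 4.12 (cv2) and the standard library are available. Lean on these libraries where they do the work, as an engineer would, in place of code of your own. Each camera call takes 0.05 s, during which the arm holds its last target. There are 200 camera calls.

## Task

Open the shaker cabinet for service: turn its crank clockwise to wind the metal cover in until the drag suddenly goes and the crank runs loose, and stop within half a turn of that. Then gently stand the salt shaker upright in the uncovered well, and last lean the guard forward over it to 35 degrees from upright, so that it stays there when you let go. Leave the tea glass and the honey jar beside the shaker standing where they are.

Things in the scene. Friction and masses are not known exactly. Their poses are not given: they have to be found in the camera images.
- cabinet: fixed dark wooden cabinet, 150 mm deep (x), 395 mm long (y). Origin at table height; x away from the robot, y left, z up. Well: open box at its right (y -132 to -12 mm), inside 132 by 120 mm, walls 66 mm high. Garage: block from y = 30 mm leftward, 80 mm high, that takes in the cover; on it a console whose face slopes 27 degrees to the robot (-x) and carries the crank
- well_floor (a point): centre of the well's floor, 10 mm above the table; axes as the cabinet
- crank (a joint): angle of the crank (rad), grows clockwise as seen looking at the sloping face, starts at 0 to 2.5, stop at 19.5. Geared to the cover: 11 mm of cover travel a radian. While the felt drags it takes about 10 N at the knob, about 1 N when loose
- crank_axis (a point): point on the crank's axis at the height at which the knob is gripped, 50 mm out from the console face. z: out of the face along the axis (up and towards the robot, 27 degrees from vertical); y: from the axis towards the knob, turns with the crank
- knob_grip (a point): where to grip the crank's wooden knob: round, 24 mm thick, 40 mm long, parallel to the crank's axis, 40 mm from it, spinning freely on its pin. The point is 12 mm below the knob's outer end and 33 mm above the steel crank arm. Axes as crank_axis
- cover_tail (a point): middle of the top edge of the cover's tail, its right (-y) end. The cover is a flat aluminium plate 130 by 171 by 6 mm, over the well at 66 to 72 mm height, sliding to +y of the cabinet as the crank is turned; no handle. Axes as the cabinet
- wiper: fixed dark steel wiper bar across the cover beside the garage, 150 mm along x, 16 mm wide, top 92 mm above the table; a felt pad under it (12 mm wide) drags on the cover. Once the cover's tail is past the pad (6 mm to +y of the bar's middle) the crank runs loose. Origin: below the bar's middle at table height; axes as the cabinet. Its place along y varies by 16 mm
- guard (a joint): lean of the guard (rad): 0 upright, positive leans towards the robot (-x), over the well; 0.611 is 35 degrees. Starts at -0.16 to 0; a friction hinge that holds anywhere, about 4 N at the bar to move it
- guard_rail (a point): middle of the round steel bar along the guard's upper edge: 120 mm long (y), 14 mm thick, 145 mm from the hinge, 25 mm of free space under it between its ends. Guard: clear pane in a steel frame 8 mm thick. Axes: z from the hinge to the bar, y along the bar, x the pane's normal
- guard_hinge (a point): middle of the guard's hinge line (along the cabinet's y), behind the well, 82 mm above the table; axes as the cabinet
- salt_shaker: salt shaker with a rounded narrower top, 44 mm thick to 66 mm height, 90 mm high; origin at the centre of its underside, z up its axis. 100 g
- tea_glass: bystander: clear waisted tea glass, 63 mm wide, 81 mm high; origin under its centre
- honey_jar: bystander: small glass jar with lid, 62 mm wide, 86 mm high; origin under its centre
Mind the look-alikes: they are no part of the job. Leave any green or turquoise look-alike of the salt_shaker alone.

How it is judged:
By the outcome, as a careful person would: the job done as asked, in the order asked, and still so for the second after the job is handed in, with the robot touching nothing.
It also fails if it takes over 72 s, if anything falls off the work surface, if the arm or the gripper's body presses on something with over 40 N, if the wrist force passes 120 N, or if a joint passes its speed limit or range.

## Working session

There is one attempt and no reset: what is moved stays moved. The work goes in short steps, Python scripts to look and compute and a tool call to move; the robot and the scene stay as the last step left them, time stands still between calls to the robot, and variables do not carry over. Pictures are saved under pics/ and viewed, at most 11 in all, crops included, and the job is handed in when it is done.

Besides the shell and the picture viewer there is one more tool, called by a JSON object that holds its "api" and its "payload". carry_out: Moves the arm, as the interface text tells. Its arguments: {"type":"object","properties":{"deltas":{"type":"array"},"squeeze":{"type":"number"}},"required":["deltas"]}

```bash
ls; mkdir -p pics; cat > h.py <<'E'
import numpy as np, cv2, json
from scipy.spatial.transform import Rotation as Rn
from plant import r
def save(name, fn):
    cal=r.get_calibration(name); im,d=r.capture(name)
    cv2.imwrite(f'pics/{fn}.png', cv2.cvtColor(im,cv2.COLOR_RGB2BGR)); np.save(f'pics/{fn}_d.npy',d)
    json.dump({k:np.asarray(v).tolist() for k,v in cal.items()},open(f'pics/{fn}.json','w'))
def load(fn):
    c=json.load(open(f'pics/{fn}.json')); f=240/np.tan(np.radians(c['fov_y']/2))
    K=np.array([[f,0,c['cx']],[0,f,c['cy']],[0,0,1]]); return K,np.array(c['distortion'],float),np.array(c['view']),np.load(f'pics/{fn}_d.npy')
def ray(fn,uv):
    K,D,V,_=load(fn); p=cv2.undistortPoints(np.array([[uv]],float),K,D)[0,0]
    Rm=V[:3,:3]; o=-Rm.T@V[:3,3]; return o,Rm.T@np.array([p[0],p[1],1])
def pt(fn,uv,n=2):
    d=load(fn)[3]; u,v=map(int,np.round(uv)); w=d[v-n:v+n+1,u-n:u+n+1]; w=w[w>0]
    o,q=ray(fn,uv); return o+q*np.median(w)
def tri(*obs):
    A=np.zeros((3,3));b=np.zeros(3);L=[]
    for fn,uv in obs:
        o,q=ray(fn,uv); q=q/np.linalg.norm(q); P=np.eye(3)-np.outer(q,q); A+=P;b+=P@o;L.append((o,P))
    x=np.linalg.solve(A,b); return x,[np.linalg.norm(P@(x-o))*1e3 for o,P in L]
def proj(fn,X):
    K,D,V,_=load(fn); return cv2.projectPoints(np.atleast_2d(X).astype(float),cv2.Rodrigues(V[:3,:3])[0],V[:3,3],K,D)[0][:,0]
def cloud(fn):
    K,D,V,d=load(fn); vv,uu=np.mgrid[:480,:640]; p=cv2.undistortPoints(np.stack([uu,vv],-1).reshape(-1,1,2).astype(float),K,D)[:,0]
    c=np.c_[p,np.ones(len(p))]*d.reshape(-1,1); X=(c-V[:3,3])@V[:3,:3]; X[d.ravel()==0]=np.nan; return X.reshape(480,640,3)
E
python3 - <<'E'
from h import *
for n in ['scene','side','wrist']: save(n,n+'0')
s=r.get_state(); print({k:np.round(v,3) for k,v in s.items()})
a=cv2.imread('pics/scene0.png')
for n in ['scene','side','wrist']:
    V=load(n+'0')[2]; print(n, (-V[:3,:3].T@V[:3,3]).round(3), V[2,:3].round(2), load(n+'0')[0][0,0])
E
```

```text
pics
{'time_s': np.float64(0.15), 'joints': array([-5.2707e+01,  2.0581e+01,  6.4700e-01, -1.4000e-02, -7.0138e+01,
       -1.6508e+01]), 'qd': array([-0.111, -0.051,  0.134, -0.003,  0.08 , -0.018]), 'joint_torque': array([-1.0000e-03, -5.8328e+01,  2.9329e+01,  7.0010e+00,  9.0000e-03,
       -0.0000e+00]), 'tcp_pos': array([ 0.239, -0.631,  0.226]), 'eef_rot': array([ 1.79927e+02, -8.00000e-03, -1.59220e+02]), 'contact_force': array([0.388, 0.477, 0.197]), 'moment': array([ 0.019, -0.005, -0.031]), 'gripper_force': np.float64(0.0), 'gripper_width': np.float64(0.088)}
scene [-0.005  0.805  0.885] [ 0.44 -0.69 -0.58] 587.3532264281502
side [0.228 0.771 0.797] [ 0.3  -0.75 -0.59] 533.1346188098781
wrist [ 0.174 -0.655  0.384] [ 0.24  0.09 -0.97] 415.9739988480429
```

View pics/scene0.png

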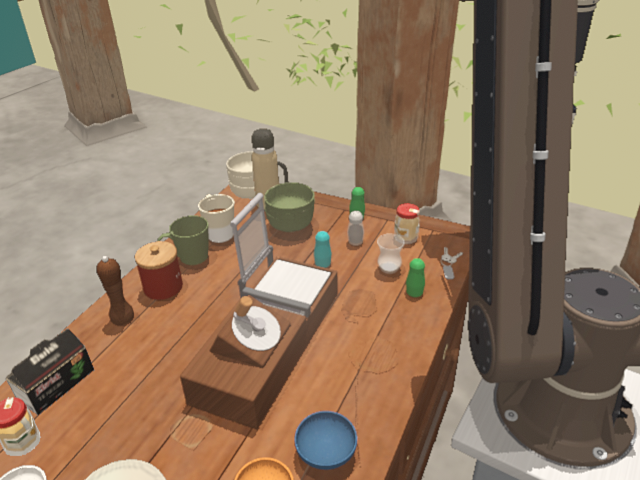

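View pics/side0.png

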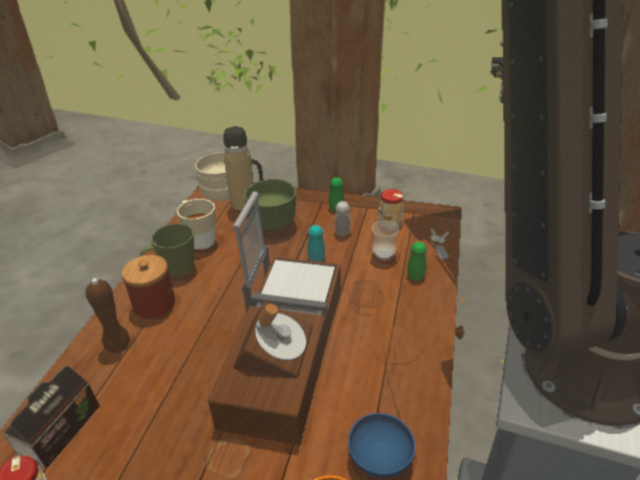

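Scene picture: the cover is at about (290,283), the wiper at (285,303), the crank at (256,328) with its wooden knob at (244,308), and the guard at (253,235). The shaker candidates are grey-white (356,228), turquoise (322,248), green (358,203) and green (416,278). The grey-white one, beside the tea glass (390,255) and the honey jar (407,222), is the salt shaker. I'll confirm it in an enlarged crop.

```bash
python3 - <<'E'
from h import *
a=cv2.imread('pics/scene0.png')[180:420,180:440]; b=cv2.imread('pics/side0.png')[180:420,200:460]
cv2.imwrite('pics/c1.png',cv2.resize(a,None,fx=2.5,fy=2.5,interpolation=cv2.INTER_CUBIC))
cv2.imwrite('pics/c2.png',cv2.resize(b,None,fx=2.5,fy=2.5,interpolation=cv2.INTER_CUBIC))
for n,u in [('shaker',(356,232)),('glass',(390,262)),('jar',(407,225)),('cover',(290,283)),('disk',(256,340)),('knob',(244,306)),('rail',(250,210))]: print(n,pt('scene0',u).round(3))
for n,u in [('shaker',(343,222)),('cover',(298,284)),('disk',(280,342)),('knob',(268,316))]: print(n,pt('side0',u).round(3))
E
```

```text
shaker [ 0.565 -0.247  0.042]
glass [ 0.441 -0.185  0.037]
jar [ 0.46  -0.317  0.056]
cover [0.575 0.028 0.072]
disk [0.513 0.226 0.107]
knob [0.534 0.223 0.178]
rail [0.67  0.021 0.224]
shaker [ 0.568 -0.244  0.047]
cover [0.571 0.031 0.074]
disk [0.525 0.218 0.113]
knob [0.538 0.225 0.177]
```

View pics/c1.png

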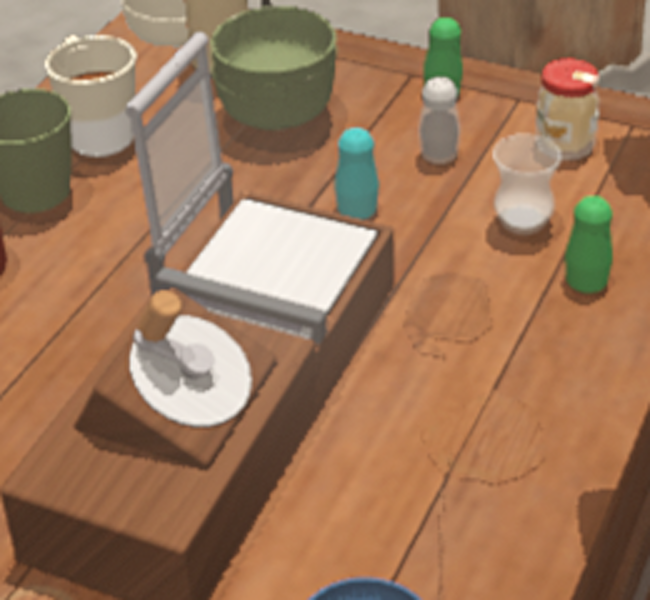

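View pics/c2.png

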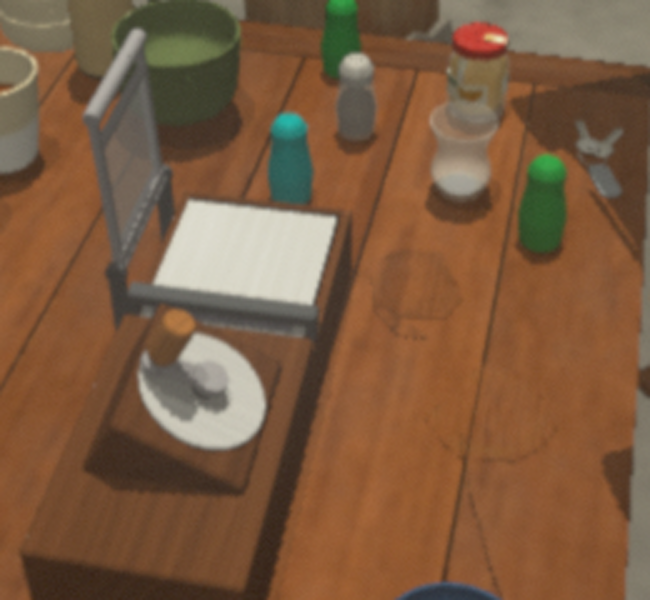

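The crop confirms it: grey body with a white cap at c1 (440,120), c2 (355,95). The turquoise and green ones are look-alikes, and the glass and jar stand to the right. Knob top is at c1 (166,303), c2 (180,322).

```bash
python3 - <<'E'
from h import *
S=lambda u:('scene0',(180+u[0]/2.5,180+u[1]/2.5)); T=lambda u:('side0',(200+u[0]/2.5,180+u[1]/2.5))
P={}
for n,a,b in [('garLB',(5,493),(25,552)),('garLF',(183,553),(243,587)),('wellRF',(393,232),(352,213)),('wellRB',(248,195),(185,197)),
 ('railL',(137,108),(92,120)),('railR',(203,38),(135,38)),('knobtop',(166,302),(180,322)),('shTop',(440,85),(356,60)),('wipF',(322,320),(314,310)),('wipB',(160,278),(133,293))]:
    x,e=tri(S(a),T(b)); P[n]=x; print(n,x.round(4),np.round(e,1))
for fn in ['scene0','side0']:
    X=cloud(fn)
    m=(abs(X[...,2]-0.08)<0.006)&(X[...,0]>.4)&(X[...,0]<.75)&(X[...,1]>.1)&(X[...,1]<.45)
    q=X[m]; print(fn,'garage top n',len(q),np.median(q[:,2])); 
    if len(q)>50:
        rc=cv2.minAreaRect((q[:,:2]*1000).astype(np.float32)); print(rc, cv2.boxPoints(rc).round(0).tolist())
    m=(abs(X[...,2]-0.072)<0.006)&(X[...,0]>.4)&(X[...,0]<.7)&(X[...,1]>-.15)&(X[...,1]<.09); q=X[m]; print(len(q)); rc=cv2.minAreaRect((q[:,:2]*1000).astype(np.float32)); print(rc, cv2.boxPoints(rc).round(0).tolist())
E
```

```text
garLB [0.6003 0.3371 0.0662] [1.1 1.1]
garLF [0.4541 0.3169 0.0718] [1.7 1.7]
wellRF [ 0.5123 -0.0656  0.062 ] [1.7 1.7]
wellRB [ 0.6737 -0.0687  0.0365] [0.2 0.2]
railL [0.6738 0.0682 0.2164] [0.8 0.8]
railR [ 0.7012 -0.0577  0.2079] [0.3 0.3]
knobtop [0.5367 0.2125 0.1818] [0.5 0.5]
shTop [ 0.578  -0.2695  0.0795] [1.5 1.5]
wipF [0.4944 0.0771 0.0802] [3.1 3.1]
wipB [0.6297 0.1141 0.0909] [1.1 1.1]
scene0 garage top n 4141 0.08029609002855659
((543.20458984375, 219.04244995117188), (152.28823852539062, 240.41433715820312), 9.22623062133789) [[449.0, 325.0], [487.0, 88.0], [638.0, 113.0], [599.0, 350.0]]
2311
((591.0020141601562, -19.355575561523438), (169.11474609375, 252.04879760742188), 10.814454078674316) [[484.0, 89.0], [532.0, -159.0], [698.0, -127.0], [650.0, 120.0]]
side0 garage top n 5326 0.08184771834716903
((543.53369140625, 217.8153076171875), (151.07684326171875, 240.87120056152344), 9.086540222167969) [[450.0, 325.0], [488.0, 87.0], [637.0, 111.0], [599.0, 349.0]]
2700
((590.3223876953125, -19.733139038085938), (167.33705139160156, 245.2798614501953), 9.049065589904785) [[488.0, 88.0], [527.0, -154.0], [692.0, -128.0], [654.0, 115.0]]
```

```bash
cat >> h.py <<'E'
YAW=np.radians(9.15); O=np.array([.565,.0865,0]); C=Rn.from_euler('z',YAW).as_matrix()
w2c=lambda X:(np.asarray(X)-O)@C
c2w=lambda X:O+np.asarray(X)@C.T
def rot(z,x):
    z=np.array(z,float)/np.linalg.norm(z); x=np.array(x,float); x=x-z*(x@z); x/=np.linalg.norm(x); return np.c_[x,np.cross(z,x),z]
def cmd(p,Rt,p0=None,R0=None):
    s=r.get_state(); R0=Rn.from_euler('xyz',s['eef_rot'],degrees=True).as_matrix() if R0 is None else R0; p0=s['tcp_pos'] if p0 is None else p0
    return (R0.T@(np.asarray(p)-p0)*1e3).round(1), Rn.from_matrix(R0.T@Rt).as_rotvec().round(4)
E
python3 - <<'E'
from h import *
n=C@np.array([-np.sin(np.radians(27)),0,np.cos(np.radians(27))])
for fn in ['scene0','side0']:
    X=cloud(fn); im=cv2.imread(f'pics/{fn}.png').astype(int); Q=w2c(X)
    reg=(abs(Q[...,0])<.075)&(Q[...,1]>.06)&(Q[...,1]<.24)&(Q[...,2]>.085)
    white=reg&(im.min(-1)>150); q=Q[white]; print(fn,len(q))
    d=q@np.array([-np.sin(np.radians(27)),0,np.cos(np.radians(27))]); print('plane offset',np.percentile(d,[10,50,90]))
    k=abs(d-np.median(d))<.006; q=q[k]; A=np.c_[q[:,0],q[:,1],np.ones(len(q))]; co=np.linalg.lstsq(A,q[:,2],rcond=None)[0]; print('slope deg',np.degrees(np.arctan(co[:2])))
    e=np.array([np.cos(np.radians(27)),0,np.sin(np.radians(27))]); uv=np.c_[q@e,q[:,1]]; (c,rad)=cv2.minEnclosingCircle((uv*1000).astype(np.float32)); print('dial centre e,y',c,rad, cv2.fitEllipse(cv2.convexHull((uv*1000).astype(np.float32))))
    wood=reg&(im[...,2]-im[...,0]>50)&(Q[...,2]>.15); q=Q[wood]; print('knob',len(q),np.nanpercentile(q,[5,50,95],axis=0).round(4).tolist())
    # rail
    rl=(Q[...,0]>.05)&(Q[...,0]<.2)&(Q[...,1]>-.2)&(Q[...,1]<.03)&(Q[...,2]>.2); q=Q[rl]; print('rail',len(q),np.nanpercentile(q,[2,50,98],axis=0).round(4).tolist())
E
```

```text
scene0 1275
plane offset [0.10596781 0.1084749  0.12205004]
slope deg [27.00480933  0.19021799]
dial centre e,y (36.34226989746094, 119.83829498291016) 49.63621139526367 ((35.668670654296875, 120.9206771850586), (93.0822982788086, 97.40345001220703), 151.83680725097656)
knob 234 [[-0.0145, 0.124, 0.1566], [-0.0043, 0.1369, 0.1775], [0.0087, 0.1417, 0.1865]]
rail 470 [[0.0914, -0.1334, 0.2004], [0.0957, -0.0698, 0.2283], [0.1026, -0.0168, 0.2354]]
side0 1011
plane offset [0.10752204 0.10931847 0.11150624]
slope deg [26.88798735  0.07105076]
dial centre e,y (37.29457092285156, 122.70574951171875) 47.50562286376953 ((37.09846496582031, 122.50328063964844), (90.51197814941406, 93.61027526855469), 160.01254272460938)
knob 201 [[-0.0149, 0.1243, 0.1634], [-0.0026, 0.1356, 0.1821], [0.0117, 0.1411, 0.1877]]
rail 519 [[0.0917, -0.1321, 0.2011], [0.0961, -0.0665, 0.2301], [0.104, -0.0161, 0.2365]]
```

```bash
cat >> h.py <<'E'
a27=np.radians(27); N=np.array([-np.sin(a27),0,np.cos(a27)]); E_=np.array([np.cos(a27),0,np.sin(a27)])
RC=rot(C@-N, C@-E_)   # tool for crank: x=-E (down slope), y=+y cab
crk=lambda e,y,d: c2w(e*E_+np.array([0,y,0])+d*N)
E
python3 - <<'E'
from h import *
p=crk(.0365,.1215,.25); print(p, cmd(p,RC), Rn.from_matrix(RC).as_euler('xyz',degrees=True))
E
```

```text
[0.46573361 0.1935772  0.23932228] (array([-504.1,  690.4,  -12.6]), array([ 0.0491, -0.4699,  0.1989])) [-180.     27.   -170.85]
```

{"api": "carry_out", "payload": {"deltas": [[1,[-360,270,-70],[0,0,0]],[1,[-360,270,-70],[0,0,0]],[1,[-360,270,-70],[0,0,0]],[1,[-360,270,-70],[0,0,0]],[1,[-360,270,-70],[0,0,0]],[1,[-360,270,-70],[0,0,0]],[1,[-360,270,-70],[0,0,0]],[1,[-360,270,-70],[0,0,0]],[1,[-360,270,-70],[0,0,0]],[1,[-360,270,-70],[0,0,0]],[1,[-360,270,-70],[0,0,0]]]}}

```text
time_s: 1.25
tcp_pos: [0.481, -0.2495, 0.2966]
eef_rot: [180.0, 0.0, -159.0]
contact_force: [0.5, -0.4, 0.2]
gripper_width: 0.0877
gripper_force: 0.0
```

```bash
python3 - <<'E'
from h import *
print(r.get_state()['tcp_pos'],r.get_state()['joints'])
save('wrist','w1')
p=crk(.0365,.1215,.25); print(p, cmd(p,RC))
# shaker/glass/jar blobs from cloud at height
X=cloud('w1')
for n,c in [('sh',(.57,-.25)),('gl',(.44,-.19)),('jar',(.46,-.32))]:
    m=(np.hypot(X[...,0]-c[0],X[...,1]-c[1])<.05)&(X[...,2]>.03); q=X[m]; print(n,len(q), np.nanpercentile(q,[2,50,98],axis=0).round(4).tolist() if len(q) else '', proj('w1',[c[0],c[1],.08]))
E
```

```text
[ 0.48098198 -0.24948619  0.29656194] [-6.68973420e+00  5.69674762e+00 -9.66378288e+00 -6.81422148e-03
 -7.46363614e+01 -6.23496888e+01]
[0.46573361 0.1935772  0.23932228] (array([-144.7,  420. ,   57.1]), array([ 0.0485, -0.47  ,  0.2008]))
sh 1630 [[0.5546, -0.2804, 0.0326], [0.5648, -0.2619, 0.0791], [0.585, -0.2444, 0.0895]] [[283.69149394 289.61323807]]
gl 42195 [[0.4228, -0.238, 0.0651], [0.4432, -0.2165, 0.3861], [0.4709, -0.1875, 0.4058]] [[394.72999029 186.50852344]]
jar 47044 [[0.4554, -0.3507, 0.085], [0.4682, -0.2967, 0.3858], [0.4953, -0.2712, 0.4107]] [[251.43070052 155.22581664]]
```

{"api": "carry_out", "payload": {"deltas": [[1,[-144.7,420,57.1],[0.0485,-0.47,0.2008]],[1,[-144.7,420,57.1],[0.0485,-0.47,0.2008]],[1,[-144.7,420,57.1],[0.0485,-0.47,0.2008]],[1,[-144.7,420,57.1],[0.0485,-0.47,0.2008]],[0.6,[-144.7,420,57.1],[0.0485,-0.47,0.2008]],[0.6,[-144.7,420,57.1],[0.0485,-0.47,0.2008]],[0.6,[-144.7,420,57.1],[0.0485,-0.47,0.2008]],[0.6,[-144.7,420,57.1],[0.0485,-0.47,0.2008]],[0.6,[-144.7,420,57.1],[0.0485,-0.47,0.2008]],[0.6,[-144.7,420,57.1],[0.0485,-0.47,0.2008]],[0.6,[-144.7,420,57.1],[0.0485,-0.47,0.2008]],[0.6,[-144.7,420,57.1],[0.0485,-0.47,0.2008]]]}}

```text
time_s: 2.5
tcp_pos: [0.4665, 0.1921, 0.2387]
eef_rot: [-179.9, 27.0, -170.9]
contact_force: [-0.0, 0.1, 0.2]
gripper_width: 0.0528
gripper_force: 0.0
```

```bash
python3 - <<'E'
from h import *
s=r.get_state(); print(s['tcp_pos'],s['joints'])
save('wrist','w2'); a=cv2.imread('pics/w1.png'); b=cv2.imread('pics/w2.png')
cv2.imwrite('pics/w12.png',np.vstack([a[40:,:],b])[:, :] if 0 else cv2.resize(b,None,fx=1.25,fy=1.25))
E
```

```text
[0.46649525 0.19207974 0.23867828] [  56.92331045  -12.02045961  -51.5178873    34.26008244  -36.82073067
 -163.18483937]
```

View pics/w12.png

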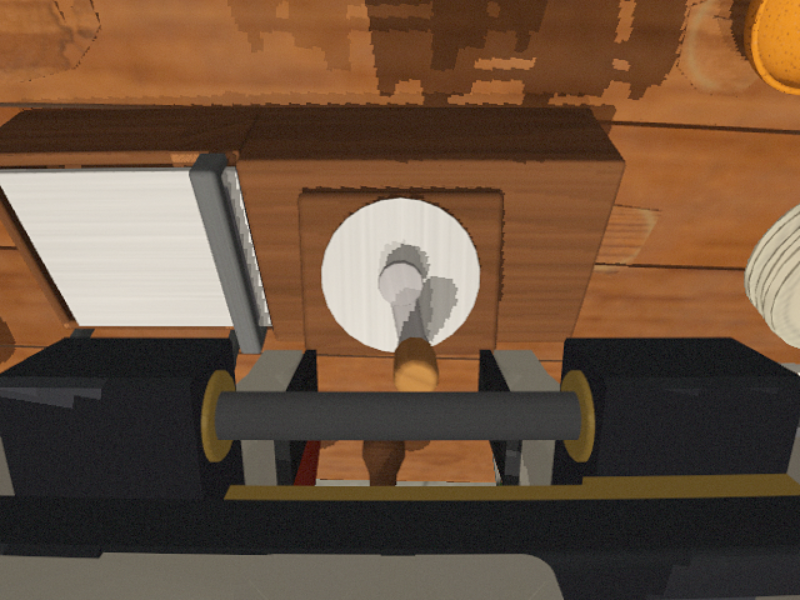

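Wrist view: the dial centre is at (400,274), the hub at (401,283), and the knob's end face at (416,376) in the 1.25x picture. The wiper is to the left at (228,250), and the cover still closes the well.

```bash
python3 - <<'E'
from h import *
def onplane(fn,uv,d):
    o,q=ray(fn,uv); oc=w2c(o); qc=C.T@q; t=(d-oc@N)/(qc@N); X=oc+t*qc; return np.array([X@E_,X[1]])
def edy(X): X=w2c(X); return np.array([X@E_,X[1],X@N]).round(4)
k=(416/1.25,377/1.25)
print('knob depth',edy(pt('w2',k)),'dial pts',[edy(pt('w2',(u/1.25,v/1.25)))[2] for u,v in [(350,250),(350,300),(440,240),(360,320)]],'face',[edy(pt('w2',(u/1.25,v/1.25)))[2] for u,v in [(310,210),(490,210),(490,330)]])
print('dial c',onplane('w2',(400.5/1.25,274.5/1.25),.109),'hub',edy(pt('w2',(401/1.25,283/1.25))))
dl=[onplane('w2',(u/1.25,v/1.25),.109) for u,v in [(321,275),(480,275),(400,197)]]; print(np.array(dl).round(4).tolist())
print('knob top on d=.17',onplane('w2',k,.17))
# scene+side knob top triangulated
print('tri3',edy(tri(('w2',k),('scene0',(180+166/2.5,180+302/2.5)),('side0',(200+180/2.5,180+322/2.5)))[0]))
# wiper edges / cover
for u,v in [(215,250),(235,250),(228,165),(250,340),(150,250),(30,200)]: print((u,v),w2c(pt('w2',(u/1.25,v/1.25))).round(4))
E
```

```text
knob depth [0.0725 0.1296 0.1676] dial pts [np.float64(0.1085), np.float64(0.1084), np.float64(0.1086), np.float64(0.1084)] face [np.float64(0.1056), np.float64(0.1056), np.float64(0.1052)]
dial c [0.03317142 0.12203019] hub [0.0346 0.1223 0.1244]
[[0.0335, 0.0752], [0.0335, 0.1688], [-0.0118, 0.1217]]
knob top on d=.17 [0.07143159 0.12952851]
tri3 [0.0749 0.1291 0.1652]
(215, 250) [-0.0229  0.0077  0.0919]
(235, 250) [-0.0212  0.0193  0.0898]
(228, 165) [-0.0672  0.0191  0.0668]
(250, 340) [0.0575 0.014  0.0921]
(150, 250) [-0.0084 -0.0449  0.0722]
(30, 200) [-0.0476 -0.1093  0.0721]
```

```bash
cat >> h.py <<'E'
RG=RC@Rn.from_euler('z',-30,degrees=True).as_matrix(); AX=(.0345,.122)
def edy(X): X=w2c(X); return np.array([X@E_,X[1],X@N]).round(4)
E
python3 - <<'E'
from h import *
print(cmd(crk(.0738,.1297,.21),RG)); print(cmd(crk(.0738,.1297,.1364),RG))
E
```

```text
(array([-37. ,  10.4,  39.4]), array([-0.0023, -0.0011, -0.5258]))
(array([-37. ,  10.6, 113. ]), array([-0.0023, -0.0011, -0.5258]))
```

{"api": "carry_out", "payload": {"deltas": [[0.6,[-37,10.4,39],[-0.0023,-0.0011,-0.5258]],[0.6,[-37,10.4,39],[-0.0023,-0.0011,-0.5258]],[0.6,[-37,10.4,39],[-0.0023,-0.0011,-0.5258]],[0.6,[-37,10.4,39],[-0.0023,-0.0011,-0.5258]],[0.6,[-37,10.5,50],[-0.0023,-0.0011,-0.5258]],[0.6,[-37,10.5,70],[-0.0023,-0.0011,-0.5258]],[0.6,[-37,10.6,90],[-0.0023,-0.0011,-0.5258]],[0.6,[-37,10.6,105],[-0.0023,-0.0011,-0.5258]],[0.6,[-37,10.6,113],[-0.0023,-0.0011,-0.5258]],[0.6,[-37,10.6,113],[-0.0023,-0.0011,-0.5258]]]}}

```text
time_s: 3.55
tcp_pos: [0.5484, 0.2138, 0.1545]
eef_rot: [-165.7, 23.1, -138.0]
contact_force: [0.5, -0.5, -0.5]
gripper_width: 0.0522
gripper_force: 0.0
```

```bash
python3 - <<'E'
from h import *
s=r.get_state(); print(edy(s['tcp_pos']),s['joints'].round(1),cmd(crk(.0738,.1297,.1364),RG)); save('wrist','w3')
E
```

```text
[0.0736 0.1284 0.1359] [  39.4    2.6  -55.8   59.9  -15.4 -146.6] (array([-0.8,  1.1, -0.5]), array([-0.0008, -0.0013, -0.0016]))
```

View pics/w3.png

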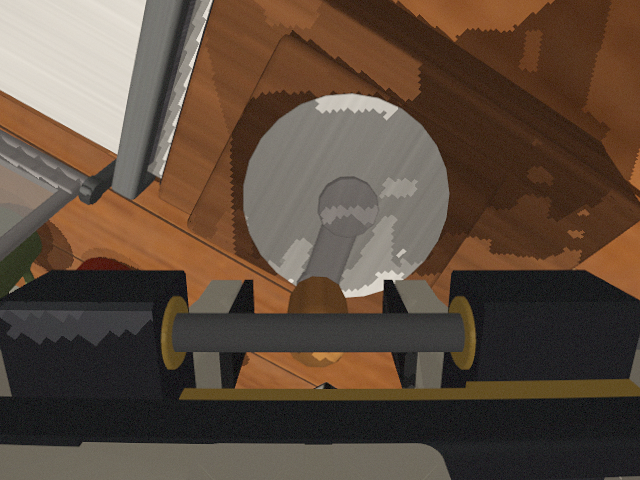

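The fingers are around the knob, but j3 and j5 are near their limits in this pose. I'll back off and take a steeper tool (10° tilt, closing along the cabinet's y), so the knob's axis still lies in the pad plane.

```bash
cat >> h.py <<'E'
t=np.radians(10); RV=rot(C@[np.sin(t),0,-np.cos(t)], C@[-1,0,0])
grip=lambda e,y,d=.1554,R=RV: crk(e,y,d)+.019*R[:,2]
def circ(ph): return AX[0]-.04*np.cos(ph), AX[1]+.04*np.sin(ph)   # ph: tool-x=-E angle, clockwise +
E
python3 - <<'E'
from h import *
s=r.get_state();R0=Rn.from_euler('xyz',s['eef_rot'],degrees=True).as_matrix()
print('ret',cmd(crk(.0738,.1297,.1364+.06),RG)); print('pre',cmd(grip(.0738,.1297)-.06*RV[:,2],RV)); print('grip',cmd(grip(.0738,.1297),RV))
E
```

```text
ret (array([ -0.2,   1. , -59.8]), array([-0.001 , -0.0002, -0.0018]))
pre (array([-10.6,  -4.9, -58. ]), array([-0.0784,  0.29  ,  0.5177]))
grip (array([ 4.6,  3.9, -0.7]), array([-0.0784,  0.29  ,  0.5177]))
```

{"api": "carry_out", "payload": {"deltas": [[0.6,[0,1,-30],[0,0,0]],[0.6,[0,1,-60],[0,0,0]],[0.6,[-10,-5,-70],[-0.0784,0.29,0.5177]],[0.6,[-10.6,-4.9,-70],[-0.0784,0.29,0.5177]],[0.6,[-10.6,-4.9,-58],[-0.0784,0.29,0.5177]],[0.6,[-10.6,-4.9,-58],[-0.0784,0.29,0.5177]],[0.6,[-10.6,-4.9,-58],[-0.0784,0.29,0.5177]],[0.6,[-10.6,-4.9,-58],[-0.0784,0.29,0.5177]]]}}

```text
time_s: 4.4
tcp_pos: [0.5321, 0.2152, 0.2128]
eef_rot: [179.9, 10.1, -170.6]
contact_force: [-0.4, -0.2, 0.3]
gripper_width: 0.053
gripper_force: 0.0
```

```bash
python3 - <<'E'
from h import *
s=r.get_state();print(s['joints'].round(1)); save('wrist','w4')
print('grip',cmd(grip(.0738,.1297),RV))
print(proj('w4',[crk(.0738,.1297,.1674),crk(AX[0],AX[1],.1244)]))
im=cv2.imread('pics/w4.png'); X=cloud('w4'); Q=w2c(X); m=(Q[...,2]>.16)&(Q[...,2]<.195)&(im[...,2].astype(int)-im[...,0]>50)&(abs(Q[...,1]-.13)<.03)&(abs(Q[...,0])<.06); q=Q[m]; print(len(q)); d=q@N; t=q[d>.164]; print(len(t),(t@E_).mean(),t[:,1].mean(),np.percentile(t@E_,[2,98]),np.percentile(t[:,1],[2,98]))
E
```

```text
[  45.5    5.7  -24.6    7.5  -51.7 -130.3]
grip (array([-0.6, -2.4, 60.4]), array([0.0018, 0.0014, 0.0055]))
[[311.04057176 269.57584449]
 [299.16085884 198.96149809]]
1711
1659 0.07466374133306161 0.12944617762444657 [0.06489702 0.08461685] [0.11957988 0.13933536]
```

{"api": "carry_out", "payload": {"deltas": [[0.6,[-0.5,-2.4,20],[0,0,0]],[0.6,[-0.5,-2.4,40],[0,0,0]],[0.6,[-0.5,-2.4,55],[0,0,0]],[0.6,[-0.5,-2.4,60],[0,0,0]],[0.1,[-0.5,-2.4,60],[0,0,0]],[0.1,[-0.5,-2.4,60],[0,0,0]],[0.1,[-0.5,-2.4,60],[0,0,0]],[0.1,[-0.5,-2.4,60],[0,0,0]],[0.1,[-0.5,-2.4,60],[0,0,0]]], "squeeze": 35}}

```text
time_s: 5.35
tcp_pos: [0.5433, 0.2139, 0.1542]
eef_rot: [-180.0, 10.0, -170.6]
contact_force: [-0.5, -3.7, 3.6]
gripper_width: 0.0226
gripper_force: 35.0
```

```bash
cat > tab.py <<'E'
from h import *
import sys
# rows of a turn: from angle a, n rows of step st; offsets from commanded start (a) in the tool axes, mm
a,n,st=map(float,sys.argv[1:4])
f=lambda ph: crk(AX[0]-.04*np.cos(ph),AX[1]+.04*np.sin(ph),.1554)
for i in range(1,int(n)+1): print(((RV.T@(f(a+i*st)-f(a)))*1e3).round(1).tolist(), end=' ')
print(a+n*st)
E
python3 - <<'E'
from h import *
s=r.get_state();print(s['joints'].round(1),edy(s['tcp_pos']-.019*RV[:,2]), s['moment'])
E
sed -i 's/AX=(.0345/AX=(.0350/' h.py
python3 tab.py 2.955 12 0.25
```

```text
[  44.4    9.8  -28.4    8.3  -43.8 -130.7] [0.0745 0.1292 0.1561] [-1.63716935  0.457773   -0.29681826]
[-0.6, -10.0, -0.2] [1.2, -19.8, 0.4] [5.2, -28.8, 1.6] [11.3, -36.5, 3.5] [19.0, -42.4, 5.8] [27.9, -46.1, 8.5] [37.3, -47.4, 11.4] [46.8, -46.2, 14.3] [55.7, -42.7, 17.0] [63.5, -36.9, 19.4] [69.6, -29.3, 21.3] [73.8, -20.3, 22.6] 5.955
```

{"api": "carry_out", "payload": {"deltas": [[0.1,[-0.6,-10,-0.2],[0,0,0]],[0.1,[1.2,-19.8,0.4],[0,0,0]],[0.1,[5.2,-28.8,1.6],[0,0,0]],[0.1,[11.3,-36.5,3.5],[0,0,0]],[0.1,[19,-42.4,5.8],[0,0,0]],[0.1,[27.9,-46.1,8.5],[0,0,0]]]}}

```text
time_s: 5.95
tcp_pos: [0.5314, 0.1685, 0.145]
eef_rot: [179.7, 10.8, -170.5]
contact_force: [22.9, -6.8, 2.9]
gripper_width: 0.023
gripper_force: 35.0
```

```bash
python3 - <<'E'
from h import *
s=r.get_state();g=edy(s['tcp_pos']-.019*RV[:,2]);print(s['joints'].round(1),g,np.hypot(g[0]-AX[0],g[1]-AX[1]),s['time_s'],s['contact_force'])
save('wrist','w5'); X=cloud('w5'); Q=w2c(X); im=cv2.imread('pics/w5.png')
m=(abs(Q[...,2]-.072)<.004)&(im.min(-1)>140)&(abs(Q[...,0])<.05)&(Q[...,1]<.005); q=Q[m]; print(len(q),np.percentile(q[:,1],[0.5,1,50]))
save('scene','s5'); X=cloud('s5'); Q=w2c(X); im=cv2.imread('pics/s5.png')
m=(abs(Q[...,2]-.072)<.004)&(im.min(-1)>140)&(abs(Q[...,0])<.05)&(Q[...,1]<.005); q=Q[m]; print(len(q),np.percentile(q[:,1],[0.5,1,50]))
Q=w2c(cloud('scene0')); im=cv2.imread('pics/scene0.png')
m=(abs(Q[...,2]-.072)<.004)&(im.min(-1)>140)&(abs(Q[...,0])<.05)&(Q[...,1]<.005); q=Q[m]; print(len(q),np.percentile(q[:,1],[0.5,1,50]))
E
python3 tab.py 4.455 12 0.3
```

```text
[  41.5    7.4  -33.     8.4  -40.6 -127.9] [0.0534 0.0863 0.1565] 0.04016279372752846 5.95 [22.91357073 -6.79757476  2.86544116]
18035 [-0.10770562 -0.10633633 -0.05790428]
713 [-0.10887253 -0.1077823  -0.06132012]
1465 [-0.12422125 -0.12323476 -0.06706882]
[11.4, -1.3, 3.5] [22.6, 1.0, 6.9] [32.7, 6.7, 10.0] [40.7, 15.2, 12.4] [45.9, 25.8, 14.0] [48.0, 37.6, 14.7] [46.6, 49.4, 14.2] [41.9, 60.3, 12.8] [34.4, 69.3, 10.5] [24.6, 75.5, 7.5] [13.5, 78.5, 4.1] [2.1, 77.9, 0.6] 8.055
```

{"api": "carry_out", "payload": {"deltas": [[0.1,[11.4,-1.3,3.5],[0,0,0]],[0.1,[22.6,1.0,6.9],[0,0,0]],[0.1,[32.7,6.7,10.0],[0,0,0]],[0.1,[40.7,15.2,12.4],[0,0,0]],[0.1,[45.9,25.8,14.0],[0,0,0]],[0.1,[48.0,37.6,14.7],[0,0,0]],[0.1,[46.6,49.4,14.2],[0,0,0]],[0.1,[41.9,60.3,12.8],[0,0,0]],[0.1,[34.4,69.3,10.5],[0,0,0]],[0.1,[24.6,75.5,7.5],[0,0,0]],[0.1,[13.5,78.5,4.1],[0,0,0]],[0.1,[2.1,77.9,0.6],[0,0,0]]]}}

```text
time_s: 7.25
tcp_pos: [0.5077, 0.2403, 0.1382]
eef_rot: [-180.0, 9.7, -170.7]
contact_force: [-15.2, -0.4, 3.4]
gripper_width: 0.0231
gripper_force: 35.0
```

```bash
cat > chk.py <<'E'
from h import *
s=r.get_state();g=edy(s['tcp_pos']-.019*RV[:,2]);print(s['joints'].round(1),g,np.hypot(g[0]-AX[0],g[1]-AX[1]),'ph',np.arctan2(g[1]-AX[1],AX[0]-g[0])%6.2832,s['contact_force'].round(1))
save('scene','s6'); X=cloud('s6'); Q=w2c(X); im=cv2.imread('pics/s6.png')
m=(abs(Q[...,2]-.072)<.004)&(im.min(-1)>140)&(abs(Q[...,0])<.05)&(Q[...,1]<.005); q=Q[m]; print(len(q),np.percentile(q[:,1],[0.5,1,50]) if len(q)>5 else '')
m=(abs(Q[...,2]-.092)<.003)&(abs(Q[...,0])<.06)&(abs(Q[...,1]-.013)<.03); q=Q[m]; print('wiper',len(q),np.percentile(q[:,1],[2,50,98]) if len(q)>5 else '')
E
python3 chk.py; python3 tab.py 8.055 12 0.3
```

```text
[  49.6    9.   -32.2    9.5  -41.7 -137. ] [0.0397 0.161  0.1559] 0.03928218425698857 ph 1.6907307628298258 [-15.2  -0.4   3.4]
312 [-0.06944033 -0.06838725 -0.03904348]
wiper 109 [0.0036608  0.01334927 0.02076706]
[-10.7, -4.1, -3.3] [-19.8, -11.4, -6.1] [-26.5, -21.1, -8.1] [-30.1, -32.4, -9.2] [-30.3, -44.4, -9.3] [-27.1, -55.9, -8.3] [-20.9, -65.9, -6.4] [-12.0, -73.5, -3.7] [-1.5, -78.0, -0.5] [9.9, -79.1, 3.0] [21.1, -76.6, 6.4] [31.1, -70.8, 9.5] 11.655
```

{"api": "carry_out", "payload": {"deltas": [[0.1,[-10.7,-4.1,-3.3],[0,0,0]],[0.1,[-19.8,-11.4,-6.1],[0,0,0]],[0.1,[-26.5,-21.1,-8.1],[0,0,0]],[0.1,[-30.1,-32.4,-9.2],[0,0,0]],[0.1,[-30.3,-44.4,-9.3],[0,0,0]],[0.1,[-27.1,-55.9,-8.3],[0,0,0]],[0.1,[-20.9,-65.9,-6.4],[0,0,0]],[0.1,[-12.0,-73.5,-3.7],[0,0,0]],[0.1,[-1.5,-78.0,-0.5],[0,0,0]],[0.1,[9.9,-79.1,3.0],[0,0,0]],[0.1,[21.1,-76.6,6.4],[0,0,0]],[0.1,[31.1,-70.8,9.5],[0,0,0]]]}}

```text
time_s: 8.5
tcp_pos: [0.4944, 0.1652, 0.1258]
eef_rot: [-179.9, 10.1, -170.7]
contact_force: [7.5, -8.9, 5.5]
gripper_width: 0.0226
gripper_force: 35.0
```

```bash
python3 chk.py; python3 tab.py 11.655 12 0.3
```

```text
[  44.4    5.7  -38.4    9.5  -38.  -132.2] [0.0117 0.0889 0.1562] 0.040478389296018186 ph 5.325760677870175 [ 7.5 -8.9  5.5]
7 [-0.02696856 -0.0269336  -0.02304527]
wiper 27 [0.00394428 0.00971674 0.02077358]
[7.9, 8.7, 2.4] [13.0, 19.4, 4.0] [14.8, 31.2, 4.5] [13.2, 43.0, 4.0] [8.4, 53.8, 2.6] [0.7, 62.7, 0.2] [-9.2, 68.7, -2.8] [-20.3, 71.5, -6.2] [-31.7, 70.7, -9.7] [-42.4, 66.4, -13.0] [-51.3, 59.0, -15.7] [-57.8, 49.1, -17.7] 15.254999999999999
```

{"api": "carry_out", "payload": {"deltas": [[0.1,[7.9,8.7,2.4],[0,0,0]],[0.1,[13.0,19.4,4.0],[0,0,0]],[0.1,[14.8,31.2,4.5],[0,0,0]],[0.1,[13.2,43.0,4.0],[0,0,0]],[0.1,[8.4,53.8,2.6],[0,0,0]],[0.1,[0.7,62.7,0.2],[0,0,0]],[0.1,[-9.2,68.7,-2.8],[0,0,0]],[0.1,[-20.3,71.5,-6.2],[0,0,0]],[0.1,[-31.7,70.7,-9.7],[0,0,0]],[0.1,[-42.4,66.4,-13.0],[0,0,0]],[0.1,[-51.3,59.0,-15.7],[0,0,0]],[0.1,[-57.8,49.1,-17.7],[0,0,0]]]}}

```text
time_s: 9.75
tcp_pos: [0.5375, 0.2253, 0.152]
eef_rot: [179.8, 9.9, -170.6]
contact_force: [-12.7, 7.5, 2.4]
gripper_width: 0.0229
gripper_force: 35.0
```

```bash
python3 chk.py; python3 tab.py 15.255 12 0.15
```

```text
[  45.7    9.9  -28.6    8.3  -43.6 -132. ] [0.0701 0.1414 0.1559] 0.04010448852684696 ph 2.636673850274401 [-12.7   7.5   2.4]
0 
wiper 234 [0.00339681 0.0136558  0.02086721]
[-2.1, -5.6, -0.6] [-3.4, -11.4, -1.0] [-3.9, -17.4, -1.2] [-3.4, -23.4, -1.1] [-2.2, -29.2, -0.7] [-0.1, -34.8, -0.0] [2.8, -40.0, 0.8] [6.3, -44.7, 1.9] [10.5, -48.8, 3.2] [15.3, -52.1, 4.7] [20.4, -54.7, 6.2] [25.9, -56.5, 7.9] 17.055
```

{"api": "carry_out", "payload": {"deltas": [[0.1,[-2.1,-5.6,-0.6],[0,0,0]],[0.1,[-3.4,-11.4,-1.0],[0,0,0]],[0.1,[-3.9,-17.4,-1.2],[0,0,0]],[0.1,[-3.4,-23.4,-1.1],[0,0,0]],[0.1,[-2.2,-29.2,-0.7],[0,0,0]]]}}

```text
time_s: 10.3
tcp_pos: [0.5458, 0.1972, 0.1541]
eef_rot: [179.8, 10.1, -170.6]
contact_force: [-2.0, 2.2, 3.6]
gripper_width: 0.023
gripper_force: 35.0
```

```bash
cat > chk2.py <<'E'
from h import *
s=r.get_state();g=edy(s['tcp_pos']-.019*RV[:,2]);ph=np.arctan2(g[1]-AX[1],AX[0]-g[0])%6.2832
F=C.T@s['contact_force']; t=np.sin(ph)*E_+np.array([0,np.cos(ph),0]); rr=-np.cos(ph)*E_+np.array([0,np.sin(ph),0]); print('ph',ph+12.566,'tang',F@t,'rad',F@rr,'rad mm',np.hypot(g[0]-AX[0],g[1]-AX[1])*1e3)
E
python3 chk2.py; python3 tab.py 16.005 6 0.15
```

```text
ph 15.94959021262755 tang -2.435001246209689 rad -0.45780876696689266 rad mm 40.47937746556881
[2.1, -5.6, 0.6] [4.9, -10.8, 1.5] [8.5, -15.5, 2.6] [12.7, -19.6, 3.9] [17.4, -22.9, 5.3] [22.6, -25.5, 6.9] 16.904999999999998
```

{"api": "carry_out", "payload": {"deltas": [[0.1,[2.1,-5.6,0.6],[0,0,0]],[0.1,[4.9,-10.8,1.5],[0,0,0]],[0.1,[8.5,-15.5,2.6],[0,0,0]],[0.1,[12.7,-19.6,3.9],[0,0,0]]]}}

```text
time_s: 10.7
tcp_pos: [0.5378, 0.1742, 0.1483]
eef_rot: [179.9, 10.2, -170.6]
contact_force: [0.7, -1.2, 6.1]
gripper_width: 0.023
gripper_force: 35.0
```

```bash
python3 chk2.py; python3 - <<'E'
from h import *
s=r.get_state(); print(s['joints'].round(1), s['tcp_pos'])
# shaker from w1 wrist + scene, side
X=cloud('w1'); im=cv2.imread('pics/w1.png').astype(int)
m=(np.hypot(X[...,0]-.57,X[...,1]+.262)<.045)&(X[...,2]>.01)&(X[...,2]<.1); ys,xs=np.where(m); print('px',xs.min(),xs.max(),ys.min(),ys.max()); q=X[m]
for lo,hi in [(.02,.04),(.04,.06),(.06,.075),(.075,.085),(.085,.1)]:
    k=(q[:,2]>lo)&(q[:,2]<hi); 
    if k.sum()>5: print(lo,k.sum(),q[k].min(0).round(4),q[k].max(0).round(4))
cv2.imwrite('pics/w1c.png',cv2.resize(cv2.imread('pics/w1.png'),None,fx=1.25,fy=1.25))
E
```

```text
ph 16.57456332571698 tang -1.669707209602529 rad 3.060522466888219 rad mm 40.79423978946047
[  41.4    8.3  -31.1    7.9  -42.2 -127.5] [0.53782885 0.17421636 0.14826993]
px 256 295 250 305
0.02 255 [ 0.5532 -0.283   0.0201] [ 0.5827 -0.2411  0.04  ]
0.04 390 [ 0.5546 -0.2811  0.04  ] [ 0.5813 -0.2424  0.0599]
0.06 153 [ 0.5569 -0.2772  0.06  ] [ 0.5755 -0.2447  0.075 ]
0.075 387 [ 0.5567 -0.2763  0.075 ] [ 0.5899 -0.2436  0.085 ]
0.085 524 [ 0.5601 -0.2728  0.085 ] [ 0.5872 -0.247   0.0917]
```

View pics/w1c.png

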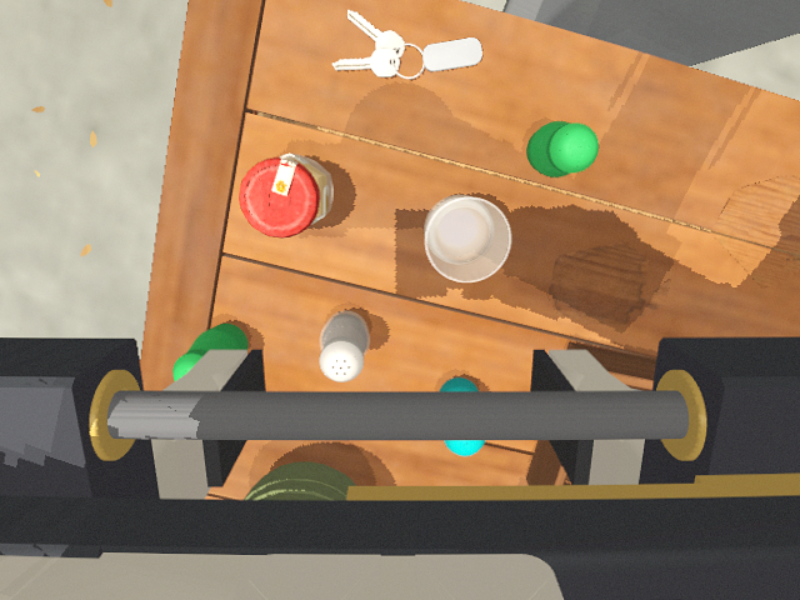

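Drag fell from about 14 N to about 2 N between 15.2 and 15.95 rad and stays low, so the crank is loose and I stop here. In the w1 view the shaker (white perforated cap) is at (343,360). The jar is at (285,195), the glass at (468,238), turquoise at (462,420), and green at (200,360) and (573,148).

```bash
python3 - <<'E'
from h import *
for fn in ['scene0','side0','w1']:
    X=cloud(fn); h=cv2.cvtColor(cv2.imread(f'pics/{fn}.png'),cv2.COLOR_BGR2HSV)
    for n,lo,hi in [('green',50,75),('turq',82,98)]:
        m=((h[...,0]>lo)&(h[...,0]<hi)&(h[...,1]>120)&(h[...,2]>60)&(X[...,2]>.02)&(X[...,2]<.12)&(abs(X[...,1])<.5)).astype(np.uint8)
        k,lab,st,_=cv2.connectedComponentsWithStats(m)
        for i in range(1,k):
            if st[i,4]>60: q=X[lab==i]; print(fn,n,q.min(0).round(3),q.max(0).round(3))
    m=(np.hypot(X[...,0]-.574,X[...,1]+.261)<.04)&(X[...,2]>.015)&(X[...,2]<.1); q=X[m]; print(fn,'shaker',np.percentile(q,[1,99],axis=0).round(4).tolist())
s=r.get_state(); R0=Rn.from_euler('xyz',s['eef_rot'],degrees=True).as_matrix()
RD=rot([0,0,-1],C@[-1,0,0])
print(cmd(s['tcp_pos']-.07*RV[:,2]+[0,0,.0],RV))
print('above shaker',cmd([.574,-.261,.22],RD))
E
```

```text
scene0 green [ 0.349 -0.168  0.077] [ 0.377 -0.142  0.091]
scene0 turq [ 0.583 -0.153  0.075] [ 0.61  -0.127  0.092]
scene0 shaker [[0.5543, -0.269, 0.0164], [0.5916, -0.2389, 0.0906]]
side0 green [ 0.608 -0.374  0.022] [ 0.641 -0.339  0.093]
side0 green [ 0.347 -0.17   0.02 ] [ 0.38  -0.135  0.093]
side0 turq [ 0.582 -0.154  0.03 ] [ 0.613 -0.12   0.093]
side0 shaker [[0.5551, -0.2669, 0.0159], [0.5932, -0.238, 0.0912]]
w1 green [ 0.345 -0.18   0.02 ] [ 0.385 -0.145  0.091]
w1 green [ 0.604 -0.383  0.02 ] [ 0.633 -0.344  0.089]
w1 turq [ 0.578 -0.163  0.02 ] [ 0.59  -0.136  0.036]
w1 turq [ 0.595 -0.159  0.079] [ 0.613 -0.129  0.091]
w1 shaker [[0.5538, -0.2814, 0.0192], [0.5868, -0.2436, 0.0898]]
(array([ -0.2,   0.1, -70. ]), array([0.0019, 0.0029, 0.0036]))
above shaker (array([  21.9, -435.2,  -77.4]), array([0.0016, 0.1774, 0.0037]))
```

{"api": "carry_out", "payload": {"deltas": [[0.6,[0,0,0],[0,0,0]],[0.6,[0,0,0],[0,0,0]],[0.6,[0,0,0],[0,0,0]],[0.6,[0,0,-35],[0,0,0]],[0.6,[0,0,-80],[0,0,0]],[0.75,[22,-435,-80],[0.0016,0.1774,0.0037]],[0.75,[22,-435,-80],[0.0016,0.1774,0.0037]],[0.75,[22,-435,-80],[0.0016,0.1774,0.0037]],[0.75,[22,-435,-80],[0.0016,0.1774,0.0037]],[0.75,[22,-435,-80],[0.0016,0.1774,0.0037]],[0.75,[22,-435,-80],[0.0016,0.1774,0.0037]],[0.75,[22,-435,-80],[0.0016,0.1774,0.0037]]]}}

```text
time_s: 11.9
tcp_pos: [0.5629, -0.1775, 0.2222]
eef_rot: [-180.0, -0.1, -170.8]
contact_force: [1.0, -0.5, 1.0]
gripper_width: 0.0657
gripper_force: 0.0
```

{"api": "carry_out", "payload": {"deltas": [[0.75,[0,0,0],[0,0,0]]]}}

```text
time_s: 12.0
tcp_pos: [0.5626, -0.1806, 0.2214]
eef_rot: [-180.0, -0.2, -171.2]
contact_force: [-0.3, 0.3, -0.6]
gripper_width: 0.0654
gripper_force: 0.0
```

```bash
python3 - <<'E'
from h import *
RD=rot([0,0,-1],C@[-1,0,0]); s=r.get_state(); print(s['tcp_pos'],s['joints'].round(1)); print(cmd([.574,-.261,.22],RD),cmd([.574,-.261,.038],RD))
save('scene','s7'); im=cv2.imread('pics/s7.png'); cv2.imwrite('pics/s7c.png',cv2.resize(im[160:400,180:460],None,fx=2.5,fy=2.5))
E
```

```text
[ 0.56259339 -0.18057003  0.22139168] [  1.2  13.  -10.6   0.1 -66.6 -82.4]
(array([  1.1, -81.2,   1.5]), array([-0.0007, -0.0041, -0.0052])) (array([  0.4, -81.1, 183.5]), array([-0.0007, -0.0041, -0.0052]))
```

View pics/s7c.png

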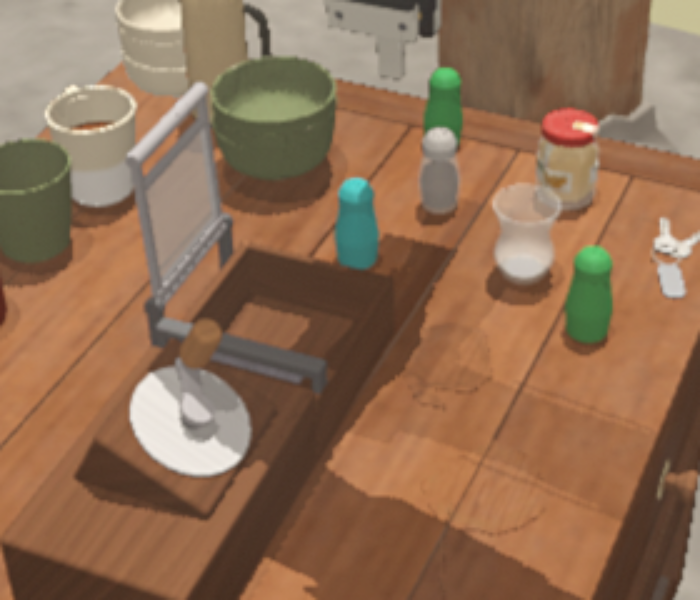

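The well is uncovered at c(300,310), and the crank stayed where I left it. The shaker is at (440,170), untouched. Next I hover over it and check its centre with the wrist depth.

{"api": "carry_out", "payload": {"deltas": [[0.75,[1,-50,30],[0,0,0]],[0.75,[1,-81,50],[0,0,0]],[0.75,[1,-81,50],[0,0,0]],[0.75,[1,-81,50],[0,0,0]]]}}

```text
time_s: 12.45
tcp_pos: [0.5743, -0.2554, 0.1713]
eef_rot: [180.0, -0.3, -170.9]
contact_force: [0.8, 0.4, 0.9]
gripper_width: 0.0659
gripper_force: 0.0
```

```bash
python3 - <<'E'
from h import *
RD=rot([0,0,-1],C@[-1,0,0]); s=r.get_state(); print(s['tcp_pos']); save('wrist','w8')
X=cloud('w8'); m=(np.hypot(X[...,0]-.574,X[...,1]+.261)<.05)&(X[...,2]>.015)&(X[...,2]<.1); q=X[m]
for lo,hi in [(.02,.05),(.05,.066),(.07,.083),(.083,.1)]:
    k=q[(q[:,2]>lo)&(q[:,2]<hi)]; print(lo,len(k),np.percentile(k,[1,99],axis=0).round(4).tolist() if len(k)>5 else '')
print(cmd([.574,-.261,.038],RD))
E
```

```text
[ 0.57426203 -0.25541252  0.17129154]
0.02 649 [[0.5534, -0.283, 0.0228], [0.5814, -0.2424, 0.0497]]
0.05 399 [[0.5562, -0.2795, 0.0502], [0.5769, -0.2446, 0.0641]]
0.07 686 [[0.5573, -0.2767, 0.0705], [0.5903, -0.2437, 0.083]]
0.083 1646 [[0.5606, -0.2738, 0.0831], [0.5872, -0.2469, 0.0902]]
(array([  1.4,  -5.8, 134.4]), array([-0.0002, -0.0028,  0.0002]))
```

{"api": "carry_out", "payload": {"deltas": [[0.75,[0,0,0],[0,0,0]]]}}

```text
time_s: 12.6
tcp_pos: [0.5752, -0.2545, 0.1735]
eef_rot: [-180.0, -0.1, -170.8]
contact_force: [-0.3, -0.2, -0.4]
gripper_width: 0.0655
gripper_force: 0.0
```

```bash
python3 - <<'E'
from h import *
RD=rot([0,0,-1],C@[-1,0,0]); s=r.get_state(); print(s['tcp_pos'],s['qd'].round(2)); print(cmd([.574,-.261,.038],RD))
E
```

```text
[ 0.57524402 -0.25453873  0.17345221] [ 0.09 -0.47  0.04  0.01  0.19  0.21]
(array([  2.1,  -6.1, 135.5]), array([-0.0008, -0.0009,  0.0014]))
```

{"api": "carry_out", "payload": {"deltas": [[0.75,[2,-6,30],[0,0,0]],[0.75,[2,-6,70],[0,0,0]],[0.75,[2,-6,110],[0,0,0]],[0.75,[2,-6,130],[0,0,0]],[0.75,[2,-6,135],[0,0,0]],[0.75,[2,-6,135],[0,0,0]],[0.4,[2,-6,135],[0,0,0]],[0.3,[2,-6,135],[0,0,0]],[0.3,[2,-6,135],[0,0,0]],[0.3,[2,-6,135],[0,0,0]],[0.3,[2,-6,135],[0,0,0]],[0.3,[2,-6,135],[0,0,0]]], "squeeze": 12}}

```text
time_s: 13.8
tcp_pos: [0.5738, -0.2624, 0.0383]
eef_rot: [-179.9, -0.1, -170.9]
contact_force: [-1.1, -0.6, 5.2]
gripper_width: 0.0389
gripper_force: 12.3
```

```bash
python3 - <<'E'
from h import *
RD=rot([0,0,-1],C@[-1,0,0]); s=r.get_state(); z=s['tcp_pos'][2]; t=c2w([0,-.072,0]); print(s['tcp_pos'],s['gripper_width'],t)
print('above',cmd([t[0],t[1],z+.13],RD))
# well interior check from scene s7
X=w2c(cloud('s7')); m=(abs(X[...,2]-.010)<.003)&(abs(X[...,0])<.08)&(X[...,1]>-.14)&(X[...,1]<0); q=X[m]; print('floor',len(q),np.percentile(q,[1,99],axis=0).round(4).tolist(),np.median(q[:,2]))
m=(X[...,2]>.055)&(X[...,2]<.07)&(abs(X[...,0])<.09)&(X[...,1]>-.16)&(X[...,1]<-.02); q=X[m]; print('walls',np.percentile(q,[1,99],axis=0).round(4).tolist())
E
```

```text
[ 0.5738275  -0.26241771  0.03829402] 0.03892560648389344 [0.57644942 0.01541617 0.        ]
above (array([ -46.6,  273.7, -130.3]), array([-0.0011, -0.0011, -0.    ]))
floor 796 [[-0.0758, -0.1377, 0.0072], [0.0656, -0.0323, 0.0129]] 0.01039285280120356
walls [[-0.0763, -0.1434, 0.0552], [0.0871, -0.0236, 0.0696]]
```

{"api": "carry_out", "payload": {"deltas": [[0.3,[0,0,-15],[0,0,0]],[0.3,[0,0,-50],[0,0,0]],[0.3,[0,0,-100],[0,0,0]],[0.3,[-2,10,-130],[0,0,0]],[0.3,[-10,45,-130],[0,0,0]],[0.3,[-16,90,-130],[0,0,0]],[0.3,[-24,135,-130],[0,0,0]],[0.3,[-32,180,-130],[0,0,0]],[0.3,[-39,225,-130],[0,0,0]],[0.3,[-44,260,-130],[0,0,0]],[0.3,[-46.6,273.7,-130],[0,0,0]],[0.3,[-46.6,273.7,-130],[0,0,0]]], "squeeze": 15}}

```text
time_s: 15.0
tcp_pos: [0.5759, 0.0174, 0.1669]
eef_rot: [-180.0, -0.2, -170.7]
contact_force: [-0.3, -0.8, -1.9]
gripper_width: 0.0387
gripper_force: 14.7
```

{"api": "carry_out", "payload": {"deltas": [[0.3,[0,0,0],[0,0,0]],[0.3,[0,0,0],[0,0,0]]]}}

```text
time_s: 15.2
tcp_pos: [0.5759, 0.0146, 0.167]
eef_rot: [-180.0, -0.2, -170.9]
contact_force: [-0.7, -0.6, -0.5]
gripper_width: 0.039
gripper_force: 14.7
```

```bash
python3 - <<'E'
from h import *
RD=rot([0,0,-1],C@[-1,0,0]); s=r.get_state(); t=c2w([0,-.072,0]); print(s['tcp_pos'],s['gripper_width'],w2c(s['tcp_pos']),s['joints'].round(1))
print(cmd([t[0],t[1],.052],RD))
save('scene','s9');save('wrist','w9'); Q=w2c(cloud('s9'))
m=(abs(Q[...,0])<.04)&(abs(Q[...,1]+.072)<.03)&(Q[...,2]>.1)&(Q[...,2]<.16); q=Q[m]; print('shaker low',len(q),np.percentile(q,[1,50,99],axis=0).round(4).tolist())
a=cv2.imread('pics/s9.png')[140:380,180:440]; cv2.imwrite('pics/s9c.png',cv2.resize(a,None,fx=2.3,fy=2.3))
E
```

```text
[0.57586425 0.01459294 0.16702925] 0.03903186446570173 [-0.00070863 -0.0727197   0.16702925] [  20.9   14.1  -16.7   -0.   -59.4 -101.8]
(array([ -1. ,   0.8, 115. ]), array([-0.0004, -0.003 , -0.0013]))
shaker low 187 [[-0.0198, -0.0771, 0.1303], [-0.0083, -0.0568, 0.1444], [0.0155, -0.0502, 0.1599]]
```

View pics/s9c.png

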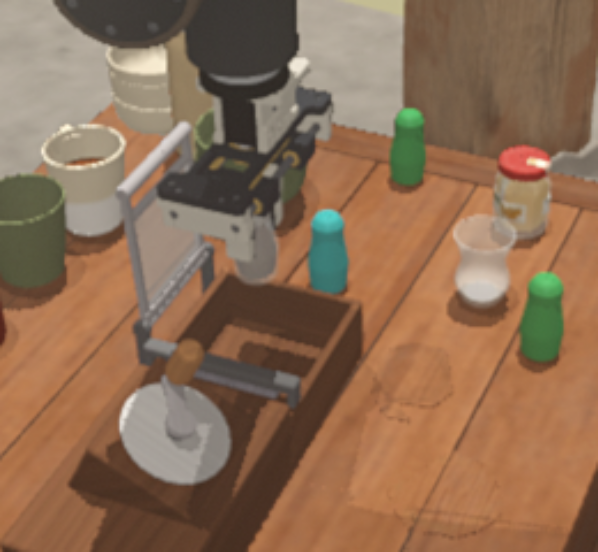

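The shaker hangs upright over the well at (257,262) in the crop; its underside measures z≈0.130. Lowering it now.

{"api": "carry_out", "payload": {"deltas": [[0.3,[-1,0.8,25],[0,0,0]],[0.3,[-1,0.8,55],[0,0,0]],[0.3,[-1,0.8,80],[0,0,0]],[0.3,[-1,0.8,98],[0,0,0]],[0.3,[-1,0.8,108],[0,0,0]],[0.3,[-1,0.8,112],[0,0,0]],[0.3,[-1,0.8,114],[0,0,0]],[0.3,[-1,0.8,115],[0,0,0]],[0.3,[-1,0.8,116],[0,0,0]],[0.3,[-1,0.8,117],[0,0,0]],[0.3,[-1,0.8,117],[0,0,0]]]}}

```text
time_s: 16.4
tcp_pos: [0.5768, 0.0166, 0.0506]
eef_rot: [-180.0, -0.1, -170.9]
contact_force: [0.1, -0.2, -1.5]
gripper_width: 0.039
gripper_force: 14.7
```

{"api": "carry_out", "payload": {"deltas": [[0.3,[0,0,0.7],[0,0,0]],[0.3,[0,0,1.2],[0,0,0]],[0.3,[0,0,1.2],[0,0,0]]]}}

```text
time_s: 16.7
tcp_pos: [0.5766, 0.0165, 0.049]
eef_rot: [-180.0, -0.1, -170.9]
contact_force: [0.1, -0.4, -1.7]
gripper_width: 0.0389
gripper_force: 14.7
```

{"api": "carry_out", "payload": {"deltas": [[0.3,[0,0,0.6],[0,0,0]],[0.3,[0,0,1.2],[0,0,0]],[0.3,[0,0,1.2],[0,0,0]]]}}

```text
time_s: 17.0
tcp_pos: [0.5769, 0.0165, 0.0484]
eef_rot: [-180.0, -0.1, -170.8]
contact_force: [-1.3, 0.7, 4.0]
gripper_width: 0.0387
gripper_force: 15.1
```

Contact with the floor (about 4 N). Releasing gently and lifting out.

{"api": "carry_out", "payload": {"deltas": [[0.47,[0,0,0],[0,0,0]],[0.52,[0,0,0],[0,0,0]],[0.6,[0,0,0],[0,0,0]],[0.62,[0,0,0],[0,0,0]],[0.62,[0,0,-15],[0,0,0]],[0.62,[0,0,-45],[0,0,0]],[0.62,[0,0,-90],[0,0,0]],[0.62,[0,0,-140],[0,0,0]],[0.62,[0,0,-190],[0,0,0]],[0.62,[0,0,-220],[0,0,0]],[0.62,[0,0,-220],[0,0,0]],[0.62,[0,0,-220],[0,0,0]]]}}

```text
time_s: 18.2
tcp_pos: [0.5771, 0.0168, 0.2683]
eef_rot: [180.0, -0.1, -170.9]
contact_force: [-0.8, 0.4, -0.0]
gripper_width: 0.0545
gripper_force: 0.0
```

```bash
python3 - <<'E'
from h import *
s=r.get_state(); print(s['tcp_pos'],s['joints'].round(1))
for n in ['scene','side','wrist']: save(n,n+'10')
for fn in ['scene10','side10','wrist10']:
    Q=w2c(cloud(fn)); im=cv2.imread(f'pics/{fn}.png').astype(int)
    m=(abs(Q[...,0])<.05)&(abs(Q[...,1]+.072)<.045)&(Q[...,2]>.07)&(Q[...,2]<.12); q=Q[m]
    k=q[q[:,2]>.088] if len(q) else q; print(fn,'shaker',len(q),np.percentile(k,[1,50,99],axis=0).round(4).tolist() if len(k)>5 else '')
    if fn!='wrist10':
        m=(Q[...,0]>.05)&(Q[...,0]<.17)&(Q[...,1]>-.135)&(Q[...,1]<-.01)&(Q[...,2]>.212)&(Q[...,2]<.25); q=Q[m]
        A=np.percentile(q,[2,50,98],axis=0).round(4).tolist(); print('rail',len(q),A)
        for lo in (-.13,-.1,-.07,-.04):
            k=q[(q[:,1]>lo)&(q[:,1]<lo+.03)]; 
            if len(k)>5: print('  ',lo,len(k),k[:,0].mean().round(4),k[:,2].max().round(4),k[:,0].min().round(4),k[:,0].max().round(4))
        m=(Q[...,0]>.05)&(Q[...,0]<.17)&(Q[...,1]>-.14)&(Q[...,1]<.0)&(Q[...,2]>.08)&(Q[...,2]<.25); q=Q[m]
        for z in np.arange(.08,.24,.02): k=q[(q[:,2]>z)&(q[:,2]<z+.02)]; print('  z',z.round(2),len(k),np.percentile(k[:,0],[5,50,95]).round(4) if len(k)>3 else '')
E
```

```text
[0.57713739 0.0167989  0.26828444] [  21.    10.    -8.2   -0.   -71.9 -101.9]
scene10 shaker 242 [[-0.0141, -0.0784, 0.0883], [-0.001, -0.0624, 0.0958], [0.0149, -0.0495, 0.1015]]
rail 306 [[0.0908, -0.1322, 0.2126], [0.0953, -0.0651, 0.2312], [0.1036, -0.0167, 0.2357]]
   -0.13 61 0.0957 0.2374 0.0906 0.1039
   -0.1 64 0.0957 0.2358 0.0913 0.1041
   -0.07 71 0.0962 0.2367 0.0905 0.1065
   -0.04 96 0.0963 0.2356 0.0905 0.1054
  z 0.08 325 [0.0851 0.0888 0.0951]
  z 0.1 246 [0.0896 0.092  0.0949]
  z 0.12 248 [0.0906 0.0929 0.0953]
  z 0.14 260 [0.0916 0.0937 0.0962]
  z 0.16 265 [0.0919 0.0946 0.097 ]
  z 0.18 249 [0.0928 0.0951 0.0979]
  z 0.2 178 [0.0932 0.0962 0.1009]
  z 0.22 274 [0.0914 0.0951 0.1025]
side10 shaker 276 [[-0.0139, -0.0772, 0.0882], [0.0003, -0.061, 0.0961], [0.0173, -0.0501, 0.1017]]
rail 343 [[0.0919, -0.1326, 0.2139], [0.0963, -0.0646, 0.2329], [0.1044, -0.0163, 0.2368]]
   -0.13 71 0.0965 0.2368 0.0913 0.106
   -0.1 73 0.0964 0.2381 0.0918 0.1046
   -0.07 73 0.0965 0.2372 0.0909 0.1053
   -0.04 110 0.0975 0.2371 0.0912 0.1064
  z 0.08 295 [0.0859 0.0887 0.0959]
  z 0.1 202 [0.0898 0.092  0.0945]
  z 0.12 207 [0.0913 0.0928 0.0948]
  z 0.14 212 [0.0915 0.0936 0.0963]
  z 0.16 223 [0.0924 0.0945 0.0962]
  z 0.18 195 [0.0932 0.0951 0.0982]
  z 0.2 207 [0.0934 0.0963 0.1009]
  z 0.22 320 [0.0922 0.0962 0.1038]
wrist10 shaker 1410 [[-0.0149, -0.0843, 0.0882], [-0.0008, -0.0694, 0.0965], [0.0159, -0.053, 0.1001]]
```

The shaker stands in the well (top at z≈0.10, cabinet x≈0, y≈-0.069). Next is the guard: I turn the tool so it closes along the cabinet's x and hover over the bar.

```bash
cat >> h.py <<'E'
RB=rot([0,0,-1],C@[0,-1,0])
E
python3 - <<'E'
from h import *
print(cmd(c2w([.099,-.072,.275]),RB))
E
```

```text
(array([-98.8,  -1.1,  -9.2]), array([ 0.0034, -0.0042, -1.5711]))
```

{"api": "carry_out", "payload": {"deltas": [[0.62,[-20,-1,-9],[0,0,-0.15]],[0.62,[-40,-1,-9],[0,0,-0.3]],[0.62,[-60,-1,-9],[0,0,-0.45]],[0.62,[-80,-1,-9],[0,0,-0.6]],[0.62,[-99,-1,-9],[0,0,-0.75]],[0.62,[-99,-1,-9],[0,0,-0.9]],[0.62,[-99,-1,-9],[0,0,-1.05]],[0.62,[-99,-1,-9],[0,0,-1.2]],[0.62,[-99,-1,-9],[0,0,-1.35]],[0.62,[-99,-1,-9],[0,0,-1.5]],[0.62,[-99,-1,-9],[0,0,-1.571]],[0.62,[-99,-1,-9],[0,0,-1.571]]]}}

```text
time_s: 19.55
tcp_pos: [0.6747, 0.0313, 0.2749]
eef_rot: [179.7, -0.0, -80.8]
contact_force: [-0.1, -0.1, 0.6]
gripper_width: 0.0543
gripper_force: 0.0
```

```bash
python3 - <<'E'
from h import *
s=r.get_state(); print(s['tcp_pos'],w2c(s['tcp_pos']),s['joints'].round(1)); save('wrist','w11'); save('side','side11')
Q=w2c(cloud('w11'))
m=(Q[...,0]>.05)&(Q[...,0]<.15)&(Q[...,1]>-.14)&(Q[...,1]<.0)&(Q[...,2]>.2)&(Q[...,2]<.245); q=Q[m]; print(len(q))
for lo in np.arange(-.14,-.0,.02):
    k=q[(q[:,1]>lo)&(q[:,1]<lo+.02)]
    if len(k)>20:
        t=k[k[:,2]>np.percentile(k[:,2],99)-.0015]; print(lo.round(2),len(k),'top z',np.percentile(k[:,2],99).round(4),'x at top',t[:,0].mean().round(4),'x range',np.percentile(k[:,0],[1,99]).round(4))
E
```

```text
[0.67468828 0.03134853 0.27490454] [ 0.09952237 -0.07189228  0.27490454] [ 19.1  19.4   5.3  -0.  -76.2  -9.9]
5093
-0.14 1088 top z 0.2349 x at top 0.098 x range [0.0911 0.1047]
-0.12 1140 top z 0.2349 x at top 0.0981 x range [0.0914 0.1049]
-0.1 1075 top z 0.2349 x at top 0.0979 x range [0.0912 0.105 ]
-0.08 975 top z 0.235 x at top 0.098 x range [0.0915 0.1045]
-0.06 660 top z 0.2347 x at top 0.0981 x range [0.0913 0.1047]
-0.04 95 top z 0.2344 x at top 0.0982 x range [0.0922 0.1042]
-0.02 60 top z 0.2338 x at top 0.098 x range [0.0916 0.1037]
```

View pics/w11.png

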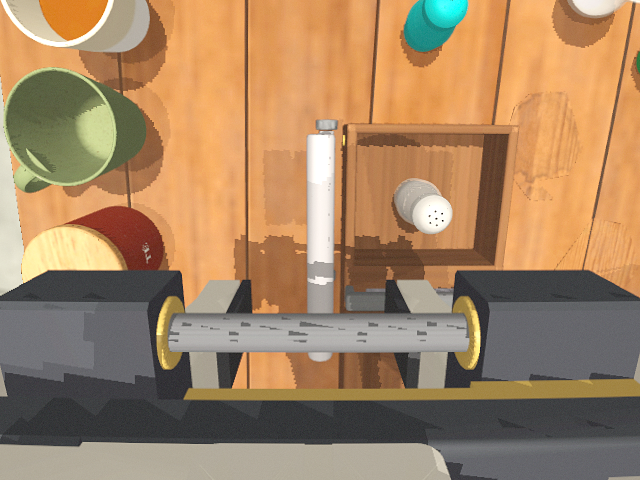

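Wrist view: the bar runs vertically at column 320, between the fingers, and the shaker stands upright in the well at (433,213). The bar's centre is at cabinet x 0.098, z 0.228, which agrees with hinge z 0.082 + 0.145.

{"api": "carry_out", "payload": {"deltas": [[0.62,[0,1.5,30],[0,0,0]],[0.62,[0,1.5,55],[0,0,0]],[0.62,[0,1.5,66],[0,0,0]],[0.62,[0,1.5,66],[0,0,0]],[0.3,[0,1.5,66],[0,0,0]],[0.05,[0,1.5,66],[0,0,0]],[0.05,[0,1.5,66],[0,0,0]],[0.05,[0,1.5,66],[0,0,0]],[0.05,[0,1.5,66],[0,0,0]],[0.05,[0,1.5,66],[0,0,0]],[0.05,[0,1.5,66],[0,0,0]]], "squeeze": 15}}

```text
time_s: 20.75
tcp_pos: [0.6735, 0.0311, 0.2109]
eef_rot: [179.9, -0.0, -80.8]
contact_force: [-0.6, -0.6, 1.1]
gripper_width: 0.0131
gripper_force: 15.0
```

```bash
python3 - <<'E'
from h import *
s=r.get_state(); g=s['tcp_pos']-.019*RB[:,2]; print(w2c(g),s['gripper_width'],s['contact_force'],s['joints'].round(1))
g0=w2c(s['tcp_pos']); hx=.093
th0=np.arcsin((hx-w2c(g)[0])/.145); print(th0)
for th in np.linspace(th0,.611,9)[1:]:
    p=np.array([-.145*(np.sin(th)-np.sin(th0)),0,.145*(np.cos(th)-np.cos(th0))]); print(th.round(3),(RB.T@C@p*1e3).round(1))
E
```

```text
[ 0.09828249 -0.07194197  0.22992552] 0.013096182196485898 [-0.61924495 -0.58517898  1.10804011] [ 19.2  21.1  -0.6  -0.  -68.5 -10. ]
-0.0364390332228967
0.044 [ 0.  11.7  0. ]
0.125 [ 0.  23.4  1. ]
0.206 [ 0. 35.  3.]
0.287 [ 0.  46.4  5.8]
0.368 [ 0.  57.5  9.6]
0.449 [ 0.  68.2 14.3]
0.53 [ 0.  78.6 19.8]
0.611 [ 0.  88.5 26.1]
```

{"api": "carry_out", "payload": {"deltas": [[0.05,[0,5.8,0],[0,0,0]],[0.05,[0,11.7,0],[0,0,0]],[0.05,[0,23.4,1],[0,0,0]],[0.05,[0,35,3],[0,0,0]],[0.05,[0,46.4,5.8],[0,0,0]],[0.05,[0,57.5,9.6],[0,0,0]],[0.05,[0,63,12],[0,0,0]],[0.05,[0,68.2,14.3],[0,0,0]],[0.05,[0,73.5,17],[0,0,0]],[0.05,[0,78.6,19.8],[0,0,0]],[0.05,[0,78.6,19.8],[0,0,0]]]}}

```text
time_s: 21.85
tcp_pos: [0.5945, 0.0185, 0.1902]
eef_rot: [179.8, 0.0, -80.9]
contact_force: [-0.5, 3.3, 2.0]
gripper_width: 0.0132
gripper_force: 15.0
```

```bash
cat > lean.py <<'E'
from h import *
s=r.get_state(); g=s['tcp_pos']-.019*RB[:,2]; print('grasp',w2c(g).round(4),s['contact_force'].round(1),s['gripper_width'].round(4),s['joints'].round(1))
import sys; tag=sys.argv[1]
for n in ['scene','side']:
    fn=n+tag; save(n,fn); Q=w2c(cloud(fn)); im=cv2.imread(f'pics/{fn}.png').astype(int)
    m=(Q[...,1]>-.135)&(Q[...,1]<-.009)&(Q[...,2]>.105)&(Q[...,2]<.18)&(Q[...,0]>.0)&(Q[...,0]<.12); q=Q[m]
    for _ in range(4):
        A=np.c_[q[:,2]-.082,np.ones(len(q))]; co=np.linalg.lstsq(A,q[:,0],rcond=None)[0]; e=q[:,0]-A@co; q=q[abs(e)<.004+.01*(_==0)]
    print(fn,len(q),'lean',np.arctan(-co[0]),np.degrees(np.arctan(-co[0])),'x at z82',co[1])
    m=(Q[...,1]>-.13)&(Q[...,1]<-.015)&(abs(Q[...,0]-.012)<.03)&(Q[...,2]>.19)&(Q[...,2]<.23); q=Q[m]
    if len(q)>20: print(' rail',len(q),np.percentile(q,[2,50,98],axis=0).round(4).tolist())
    m=(abs(Q[...,0])<.05)&(abs(Q[...,1]+.07)<.04)&(Q[...,2]>.088)&(Q[...,2]<.104); q=Q[m]; print(' shaker?',len(q),np.median(q,axis=0).round(4) if len(q) else '')
E
python3 lean.py 12
python3 - <<'E'
from h import *
for n in ['scene10','side10']:
    Q=w2c(cloud(n)); m=(Q[...,1]>-.135)&(Q[...,1]<-.009)&(Q[...,2]>.105)&(Q[...,2]<.18)&(Q[...,0]>.08)&(Q[...,0]<.11); q=Q[m]
    for _ in range(4):
        A=np.c_[q[:,2]-.082,np.ones(len(q))]; co=np.linalg.lstsq(A,q[:,0],rcond=None)[0]; e=q[:,0]-A@co; q=q[abs(e)<.004]
    print(n,len(q),np.arctan(-co[0]),co[1])
E
```

```text
scene10 923 -0.04323689505835604 0.09082078445316397
side10 775 -0.04065088147937981 0.09081469986894632Traceback (most recent call last):
  File "lean.py", line 2, in <module>
    s=r.get_state(); g=s['tcp_pos']-.019*RB[:,2]; print('grasp',w2c(g).round(4),s['contact_force'].round(1),s['gripper_width'].round(4),s['joints'].round(1))
                                                                                                            ^^^^^^^^^^^^^^^^^^^^^^^^
AttributeError: 'float' object has no attribute 'round'
```

```bash
sed -i "s/,s\['gripper_width'\].round(4)//" lean.py; python3 lean.py 12
```

```text
grasp [ 0.0183 -0.0718  0.2092] [-0.5  3.3  2. ] [ 20.6  14.7 -12.6  -0.1 -63.  -11.4]
scene12 142 lean 0.506445678576755 29.017199935087117 x at z82 0.08982589957999294
 rail 462 [[-0.0058, -0.0796, 0.193], [0.0156, -0.0609, 0.2128], [0.0395, -0.0172, 0.2292]]
 shaker? 142 [-0.0011 -0.063   0.0957]
side12 248 lean 0.5401267860283423 30.946985241389694 x at z82 0.09637705618292858
 rail 502 [[-0.0046, -0.0807, 0.1922], [0.0181, -0.0596, 0.2134], [0.0403, -0.0163, 0.2289]]
 shaker? 168 [-0.0001 -0.061   0.0966]
```

{"api": "carry_out", "payload": {"deltas": [[0.05,[0,3.2,2],[0,0,0]],[0.05,[0,6.4,4.2],[0,0,0]],[0.05,[0,9.5,6.4],[0,0,0]],[0.05,[0,9.5,6.4],[0,0,0]],[0.05,[0,9.5,6.4],[0,0,0]]]}}

```text
time_s: 22.45
tcp_pos: [0.5863, 0.0172, 0.1844]
eef_rot: [179.8, -0.0, -80.9]
contact_force: [0.9, 3.0, 3.0]
gripper_width: 0.0135
gripper_force: 15.0
```

```bash
python3 lean.py 13
```

```text
grasp [ 0.01   -0.0718  0.2034] [0.9 3.  3. ] [ 20.7  14.2 -14.1  -0.  -61.9 -11.6]
scene13 94 lean 0.6071266692621806 34.785795778557954 x at z82 0.0938618649641783
 rail 500 [[-0.0154, -0.0792, 0.1918], [0.0078, -0.061, 0.2082], [0.0335, -0.0175, 0.2294]]
 shaker? 141 [-0.0009 -0.0616  0.0954]
side13 353 lean 0.6040430759409017 34.609118895513944 x at z82 0.09658966102319183
 rail 534 [[-0.014, -0.0813, 0.1917], [0.0099, -0.0599, 0.209], [0.0332, -0.0164, 0.2285]]
 shaker? 172 [-0.0002 -0.0608  0.0961]
```

{"api": "carry_out", "payload": {"deltas": [[0.05,[0,0.9,0.6],[0,0,0]],[0.05,[0,0.9,0.6],[0,0,0]],[0.25,[0,0.9,0.6],[0,0,0]],[0.4,[0,0.9,0.6],[0,0,0]],[0.45,[0,0.9,0.6],[0,0,0]],[0.45,[0,0.9,0.6],[0,0,0]],[0.45,[0,0.9,-20],[0,0,0]],[0.45,[0,0.9,-50],[0,0,0]],[0.45,[0,0.9,-90],[0,0,0]],[0.45,[0,0.9,-120],[0,0,0]],[0.45,[0,0.9,-120],[0,0,0]]]}}

```text
time_s: 23.65
tcp_pos: [0.5876, 0.0169, 0.3096]
eef_rot: [-179.7, -0.0, -80.8]
contact_force: [0.2, -0.7, 0.1]
gripper_width: 0.0394
gripper_force: 0.0
```

```bash
python3 lean.py 14; python3 - <<'E'
from h import *
save('wrist','w14'); Q=w2c(cloud('w14'))
m=(Q[...,0]>-.03)&(Q[...,0]<.06)&(Q[...,1]>-.14)&(Q[...,1]<.0)&(Q[...,2]>.185)&(Q[...,2]<.225); q=Q[m]; 
z=np.percentile(q[:,2],99); t=q[q[:,2]>z-.0015]; x=t[:,0].mean(); print('rail top',z,x,'x',np.percentile(q[:,0],[1,99]),'lean from x', np.arcsin((.0922-x)/.145))
X=cloud('side14')
for n,c,fn in [('glass',(.44,-.19),0),('jar',(.46,-.32),0)]:
  for fn in ['side0','side14','scene0','scene14']:
    X=cloud(fn); m=(np.hypot(X[...,0]-c[0],X[...,1]-c[1])<.06)&(X[...,2]>.03)&(X[...,2]<.1); print(n,fn,m.sum(),np.nanmedian(X[m],axis=0).round(4))
a=cv2.imread('pics/scene14.png')[140:380,180:460]; b=cv2.imread('pics/side14.png')[140:380,200:480]; cv2.imwrite('pics/f.png',cv2.resize(np.hstack([a,b]),None,fx=1.42,fy=1.42))
E
```

```text
grasp [ 0.0113 -0.0724  0.3286] [ 0.2 -0.7  0.1] [ 20.7   9.7  -3.3   0.1 -76.7 -11.6]
scene14 99 lean 0.6005498773924776 34.40897336168802 x at z82 0.09315433569448718
 rail 291 [[0.0028, -0.1258, 0.1922], [0.007, -0.0635, 0.2067], [0.0171, -0.0167, 0.2103]]
 shaker? 143 [-0.0012 -0.0625  0.0956]
side14 408 lean 0.6048949846946758 34.65792967163545 x at z82 0.09642494194262348
 rail 307 [[0.0031, -0.1265, 0.1925], [0.0086, -0.0597, 0.208], [0.0191, -0.0161, 0.2112]]
 shaker? 166 [-0.0001 -0.0613  0.096 ]
rail top 0.20949925411624545 0.009433366225849187 x [0.00256497 0.02360243] lean from x 0.6074851645433897
glass side0 716 [ 0.4521 -0.1964  0.0625]
glass side14 718 [ 0.4521 -0.1964  0.0625]
glass scene0 696 [ 0.4516 -0.2017  0.0619]
glass scene14 701 [ 0.4519 -0.2007  0.0618]
jar side0 658 [ 0.4691 -0.3235  0.0687]
jar side14 659 [ 0.469  -0.3236  0.069 ]
jar scene0 655 [ 0.4665 -0.3252  0.0685]
jar scene14 656 [ 0.4665 -0.3249  0.068 ]
```

View pics/f.png

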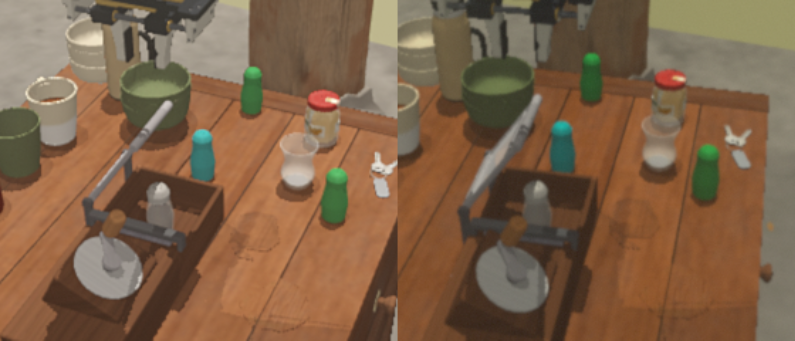

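Final views: the guard leans about 34.7° over the upright shaker at (160,205) and (537,205). The cover is wound in, and the glass and jar have not moved. The gripper is clear of everything.

```bash
python3 -c "
from plant import r
print(r.close_job())"
```

```text
the job is handed in; nothing more can be done
None
```

The job is done and handed in at about 24 s of the 72 s allowed: the crank stopped at most 1.4 rad past going loose, the salt shaker stands upright in the well, the guard holds at about 34.7°, and the glass and jar are where they were.

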